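# Screw the perched cap home on the hair-mask jar

### The arm

A 7-joint arm with a two-finger parallel gripper is mounted at the origin on the work surface. World frame = base frame: x ahead of the robot, y to its left, z up, the work surface at z = 0. Lengths are in mm, angles in degrees, forces in N, time in s.
With the tool pointing down it reaches from about 400 to 850 mm from the base axis. Payload 4.5 kg.
Tool frame: the origin (TCP) lies midway between the tips of the shut fingers; the grasp point (between the pads) lies 19 mm behind it; z points along the fingers, y is the direction in which the jaws open and shut (so a half turn about z gives the same grasp; the last joint's range is limited). The gripper opens to 88 mm and grips with 3 to 60 N. Pads are 18 mm wide; open, the fingers measure 123 mm over their backs; the gripper's body (75 mm by 187 mm) begins 45 mm behind the grasp point.
Start: joints at [78.999, 39.483, -11.15, 89.685, 9.013, 51.709, -12.324], TCP at [139.957, -609.152, 238.743] pointing down, gripper open.
Joint ranges: [-172.22, 172.22], [-26.19, 119.32], [-84.43, 86.54], [7.71, 146.69], [-57.33, 237.33], [2.42, 119.75], [-152.13, 152.13]. Speed limits (degrees/s): [147.25, 147.25, 180, 180, 180, 180, 180].

### API

Orientations are given as a 3x3 rotation matrix whose columns are the frame's x, y, z axes.
In Python, from plant import * gives the robot as it stands.
- The arm moves only by the tool jog_arm, never from a script. Its argument "series" is a list that holds one entry, the list of rows, each a list of 7 numbers: the shift along the tool's x, y, z in m, then the turn, a rotation vector about the tool's x, y, z in degrees, then the finger opening in m, from 0 to 0.0881. In form: [[[tx, ty, tz, rx, ry, rz, grip], ...]]. A call has exactly 8 rows; each row is the pose to reach, as a shift and turn from the pose commanded when the call began, along the tool's axes at that moment; what a row does not reach only later rows make up. A row lasts 1/12 s, in which the tool goes at most 41.7 mm and 7.16 degrees, less where a joint would pass 70% of its speed; a pose out of reach is approached as far as the arm can. A call with a gripper value outside its range is refused whole. The fingers move at their own pace and stop on an object; "grip_force" is the grip in N (left out, the last holds). Time passes only in rows, so rows that repeat a pose let the fingers close, or fill a call up. It gives the time, the measured TCP pose, the force and the opening at its end, in the units of the state.
- get_state(): the state, without advancing time (a new reading comes with each control period).
- get_image(name): name is "scene" or "side" or "wrist"; returns the picture (480x640x3 uint8, red, green, blue); there is no depth.
- camera_info(name): a dict with "fx", "fy", "cx", "cy" (pixels), "dist_coeffs" ([k1, k2, p1, p2, k3] as OpenCV has them; the pictures are not rectified), "view" (4x4, takes a point from world to camera coordinates). Camera axes: x right, y down, z forward; pixel columns grow to the right and rows downward; lengths in mm; the calibration is good to about 2 mm. A picture is of the moment at which its call begins: read the wrist's pose just before it. camera_info takes no time and is no camera call; for the wrist camera it gives the pose at the moment of the call.
- hand_in(): hands the job in, once; it reports no verdict.
The state is a dict: "time": time; "joints": joint angles; "joint_vel": joint speeds; "joint_efforts": joint torques, N m; "tcp_pos": TCP position; "orientation": TCP orientation; "force": force on the tool from outside, world axes, zero at the start; "torque": the same for the moment, N m; "opening": opening from 0.0 (shut) to 1.0 (fully open).
Only numpy, scipy, OpenCV 4.12 (cv2) and the standard library are available. Lean on these libraries where they do the work, as an engineer would, in place of code of your own. Each camera call takes 0.05 s, during which the arm holds its last target.

### The job

The black cap of the yellow hair-mask jar was left perched on top of its thread. Turn it back (counter-clockwise from above) until it drops into the thread, then screw it clockwise fully home, until it stops, and let go. Do not disturb the other things on the desk.

Things in the scene. Friction and masses are not known exactly. Their poses are not given: they have to be found in the camera images.
- cap_center (a point): Middle of the black ribbed screw cap (58 mm diameter, 45 mm tall, 40 to 85 g), on its axis half-way up; z up the cap, x to its first tick. Three white ticks, 120 degrees apart, mark its top edge; under each, inside, is a 5 mm pin. At the start it stands upright and loose on top of the jar's thread, this point 132.5 mm above the jar's origin; only its weight holds it.
- cap_tick (a point): First white tick of the cap: 27 mm from the cap's axis along the cap's x, at the height of the cap's middle. The other two ticks are alike. The cap's upper 19 mm are solid, the rest is a hollow skirt. It has about 1 mm of sideways play on the neck.
- jar: Yellow jar, 84 mm diameter, fixed in a black stand of 104 mm diameter that does not move. Origin: centre of the stand's underside on the desk; z up the jar's axis, x towards dot 0. Shoulder 95 mm up, neck 37 mm diameter (50 with its thread). Three thread starts, so all repeats every 120 degrees; clockwise from above screws on.
- jar_neck (a point): Top of the jar's neck, on its axis, 121 mm up. Tick angles counter-clockwise from the nearest dot clockwise of it: 8 to 38 degrees at the start, perched, with clockwise turning blocked at 0. Turned back to 53 to 93 (firm stop at 93) the cap, when let go or lightly pressed, drops 9 mm into the thread starts: its middle then 123.5 mm above the jar's origin.
- jar_dot0 (a point): Point 95 mm up, 27 mm from the jar's axis along the jar's x; a black dot is painted on the shoulder just outside, 34.5 mm out. After the drop, turning clockwise with little resistance sinks the cap 3 mm over the last 54 degrees, to a firm stop at 0: home, a tick over each dot, cap's middle 120.5 mm above the jar's origin, 3 mm gap under its skirt. Friction holds it where left.
- jar_dot1 (a point): The same point for the next dot, at 120 degrees counter-clockwise from dot 0. Any of the cap's ticks may end over any dot.
- jar_dot2 (a point): The same point for the next dot, at 240 degrees counter-clockwise from dot 0. Any of the cap's ticks may end over any dot.
- pump1: Dark pump bottle, 66 mm diameter, 184 mm tall, standing. Bystander; origin at the centre of its underside.
- pump2: Dark pump bottle, 66 mm diameter, 184 mm tall, standing. Bystander; origin at the centre of its underside.
- shampoo: Yellow bottle with black cap, 72 mm diameter, 203 mm tall, standing. Bystander; origin at the centre of its underside.
- tub: Closed white tub with gold lid, 63 mm diameter, 48 mm tall. Bystander; origin at the centre of its underside.
- gift_bag: Stiff white gift bag with red band, 60 x 100 x 130 mm (155 mm with handles). Bystander; origin at the centre of its underside.
- brush: Brush with wooden handle, lying. Bystander; origin at the centre of its underside.
- pen: Blue pen, 130 mm long, lying on the certificate. Bystander; origin at the centre of its underside.
Not all that is in view belongs to the job. Leave any blue or red look-alike of the part that bears cap_center alone. Leave any purple look-alike of the jar alone.

How it is judged (in metres and radians):
On the way:
1. the cap has dropped into the thread starts: its middle at most 125 mm above the jar's origin, and upright (z of cap_center in the frame of jar below 0.125 m and horizontal distance between cap_center and jar below 0.004 m and angle between cap_center's own z axis and vertical below 0.12 rad), for 0.1 s.
At the end, for the whole second after the job is handed in: The cap is upright on the jar, its middle under 122 mm above the jar's origin (fully home is 120.5), within 4 mm of the jar's axis and tilted under 0.1 rad, its first tick within 6.5 mm (about 14 degrees) of one of the jar's dots as seen from above, at rest (z of cap_center in the frame of jar below 0.122 m and horizontal distance between cap_center and jar below 0.004 m and angle between cap_center's own z axis and vertical below 0.1 rad and (horizontal distance between cap_tick and jar_dot0 below 0.0065 m or horizontal distance between cap_tick and jar_dot1 below 0.0065 m or horizontal distance between cap_tick and jar_dot2 below 0.0065 m) and linear speed of cap below 0.02 m/s); the robot touches nothing.
It fails at once if a bystander was pushed more than 30 mm (distance of any of pump1, pump2, shampoo, tub, gift_bag, brush, pen from where it was at the start of the episode above 0.03 m).
It fails at once if a standing bystander was tipped over (angle between any of pump1, pump2, shampoo, tub, gift_bag's own z axis and vertical above 0.5 rad).
It also fails if it takes over 45 s, if anything falls off the work surface, if the arm or the gripper's body presses on something with over 40 N, if the wrist force passes 120 N, or if a joint passes its speed limit or range.

## Working session

There is one attempt and no reset: what is moved stays moved. The work goes in short steps, Python scripts to look and compute and a tool call to move; the robot and the scene stay as the last step left them, time stands still between calls to the robot, and variables do not carry over. Pictures are saved under pics/ and viewed, and the job is handed in when it is done.

Besides the shell and the picture viewer there is one more tool, called as name([rows], argument=value, ...), one row to a line, values as JSON. jog_arm: Moves the arm, as the interface text tells. Its arguments: {"type":"object","properties":{"series":{"type":"array"},"grip_force":{"type":"number"}},"required":["series"]}

```bash
mkdir -p pics; ls; python3 - <<'E'
from plant import *
import cv2,numpy as np
s=get_state(); print(s)
for n in ["scene","side","wrist"]:
    i=camera_info(n); print(n,{k:(np.round(v,3).tolist()) for k,v in i.items()})
    cv2.imwrite(f"pics/a_{n}.png",get_image(n)[:,:,::-1])
E
```

```text
pics
{'time': 0.0, 'joints': array([ 78.99855465,  39.53260733, -11.14571631,  89.74436224,
         9.0109728 ,  51.70913427, -12.32448854]), 'joint_vel': array([-0.00989104, -0.14261336,  0.01484134,  0.07942711, -0.01957366,
        0.02005199,  0.07975477]), 'joint_efforts': array([ 1.08675904e-03, -5.27561510e+01, -1.26718026e+00, -1.53428203e+01,
       -5.28421788e-02,  6.52403163e-03,  1.71637039e-04]), 'tcp_pos': array([ 139.76208544, -608.52750458,  237.91906004]), 'orientation': array([[ 9.74596067e-01,  2.23969306e-01, -5.05141764e-04],
       [ 2.23969853e-01, -9.74594501e-01,  1.75018847e-03],
       [-1.00319888e-04, -1.81886333e-03, -9.99998341e-01]]), 'force': array([-0.08064403,  0.12381723, -0.04440317]), 'torque': array([ 0.00073611, -0.04818626, -0.07779318]), 'opening': 1.002825719967034}
scene {'fx': 458.439, 'fy': 458.439, 'cx': 318.823, 'cy': 238.085, 'dist_coeffs': [0.033, 0.0, 0.0, 0.0, 0.0], 'view': [[0.82, 0.572, 0.01, -463.375], [0.336, -0.468, -0.817, -83.424], [-0.462, 0.674, -0.576, 1298.904], [0.0, 0.0, 0.0, 1.0]]}
side {'fx': 492.333, 'fy': 492.333, 'cx': 319.786, 'cy': 234.086, 'dist_coeffs': [-0.117, 0.0, 0.0, 0.0, 0.0], 'view': [[-0.995, -0.101, 0.018, 551.005], [-0.089, 0.766, -0.636, 95.21], [0.051, -0.634, -0.771, 1087.175], [0.0, 0.0, 0.0, 1.0]]}
wrist {'fx': 338.422, 'fy': 338.422, 'cx': 320.344, 'cy': 234.174, 'dist_coeffs': [-0.043, 0.0, 0.0, 0.0, 0.0], 'view': [[0.224, -0.975, -0.001, -624.02], [-0.941, -0.216, 0.26, -36.655], [-0.254, -0.057, -0.966, 389.944], [0.0, 0.0, 0.0, 1.0]]}
```

View pics/a_scene.png

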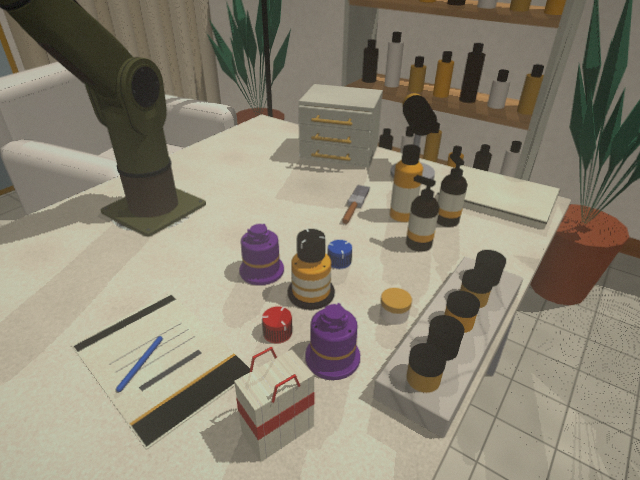

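View pics/a_side.png

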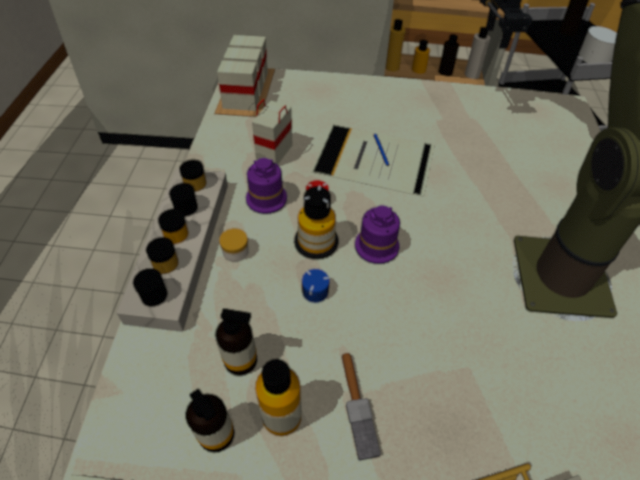

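View pics/a_wrist.png

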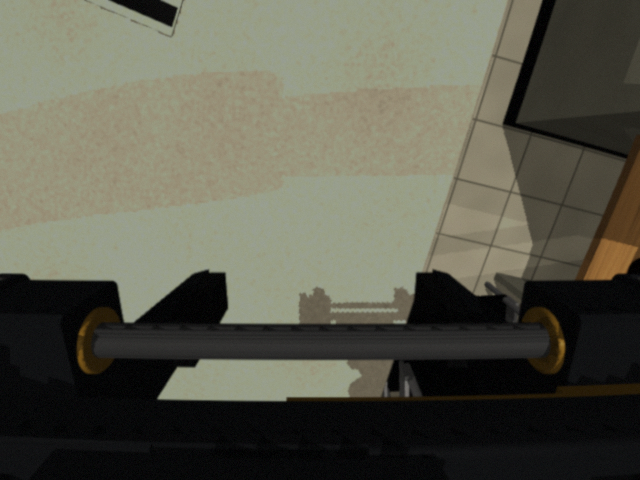

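Scene: the jar is at about (311,280) with its black cap at (311,245). Side: the jar is at (317,232) with the cap at (317,203), and the red look-alike sits behind it. Next I'll measure by rays.

```bash
cat > h.py <<'E'
from plant import *
import cv2,numpy as np
def K(i): return np.array([[i['fx'],0,i['cx']],[0,i['fy'],i['cy']],[0,0,1]])
def ray(i,uv):
    p=cv2.undistortPoints(np.array([[uv]],float),K(i),np.array(i['dist_coeffs']))[0,0]
    V=np.array(i['view']);R=V[:3,:3];t=V[:3,3]
    return -R.T@t, R.T@np.array([p[0],p[1],1])
def onz(i,uv,z):
    c,d=ray(i,uv); return c+d*(z-c[2])/d[2]
def proj(i,P):
    V=np.array(i['view']);P=np.atleast_2d(P).astype(float)
    return cv2.projectPoints(P,cv2.Rodrigues(V[:3,:3])[0],V[:3,3],K(i),np.array(i['dist_coeffs']))[0][:,0]
E
python3 - <<'E'
from h import *
for n,c in [("scene",(311,265)),("side",(317,220))]:
    im=cv2.imread(f"pics/a_{n}.png"); x,y=c
    cv2.imwrite(f"pics/c_{n}.png",cv2.resize(im[y-45:y+45,x-55:x+55],None,fx=7,fy=6.6,interpolation=cv2.INTER_CUBIC))
E
```

```text
(no output)
```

View pics/c_scene.png

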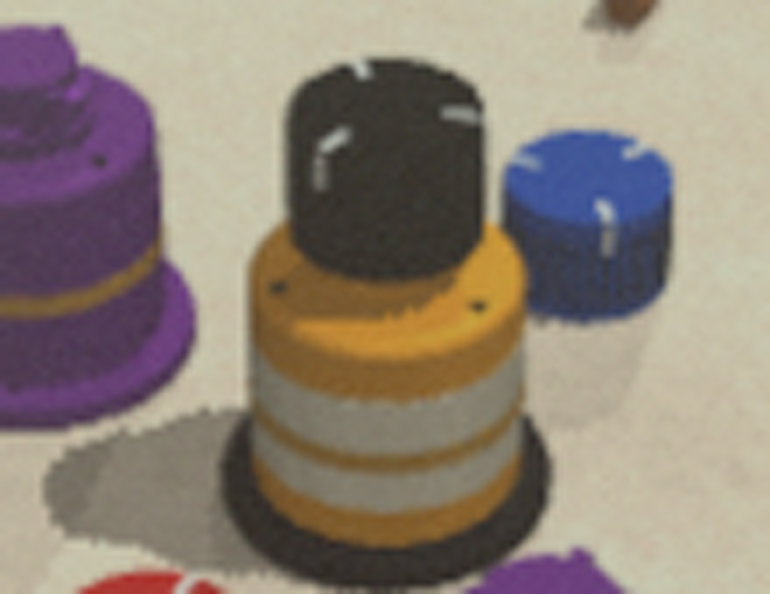

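View pics/c_side.png

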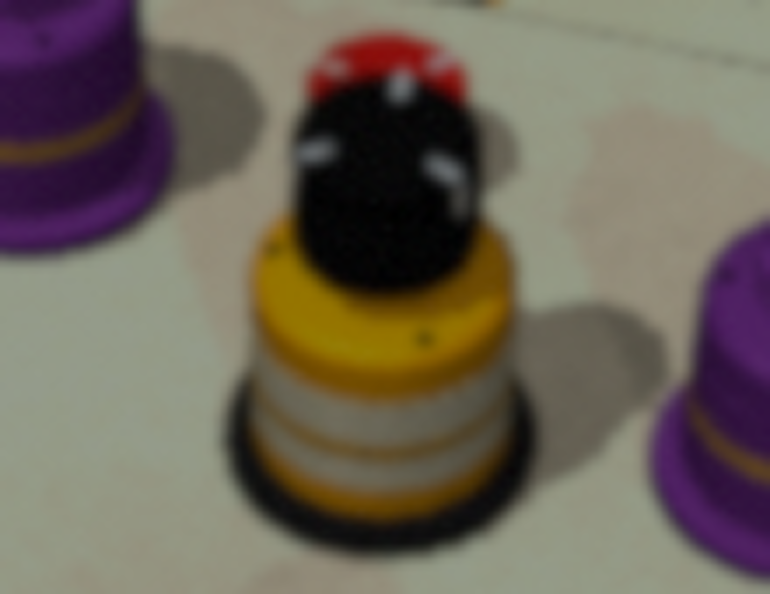

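Both crops show three white ticks on the cap and two black dots on the shoulder. In scene the ticks are at crop (360,66), (462,113), (337,138) and the dots at (278,288), (479,307). In side the ticks are at (402,87), (316,152), (444,168) and the dots at (275,248), (424,340).

```bash
python3 - <<'E'
from h import *
D={"scene":((256,220),[(360,66),(462,113),(337,138)],[(278,288),(479,307)]),
"side":((262,175),[(402,87),(316,152),(444,168)],[(275,248),(424,340)])}
cs=[]
for n,(o,T,Dt) in D.items():
    i=camera_info(n); f=lambda p:(o[0]+p[0]/7-.5*0,o[1]+p[1]/6.6)
    t=np.array([onz(i,f(p),155) for p in T])[:,:2]; d=np.array([onz(i,f(p),95) for p in Dt])[:,:2]
    c=t.mean(0); v=t-c; a=np.degrees(np.arctan2(v[:,1],v[:,0]))
    print(n,"capc",c,"r",np.linalg.norm(v,axis=1),"ang",a,a%120)
    print("dots dist",np.linalg.norm(d[0]-d[1]),"exp",34.5*3**.5, d.tolist())
    # jar centre from 2 dots, side nearest cap centre
    m=d.mean(0);e=d[1]-d[0];nrm=np.array([-e[1],e[0]])/np.linalg.norm(e)
    j=m+nrm*17.25*np.sign((c-m)@nrm); w=d-j; b=np.degrees(np.arctan2(w[:,1],w[:,0]))
    print("jar",j,"dot ang",b,b%120)
E
```

```text
scene capc [566.69757951 -32.34252409] r [22.71163977 22.13521225 22.21682746] ang [145.57991992  24.95468703 -93.44114364] [25.57991992 24.95468703 26.55885636]
dots dist 59.94132907419427 exp 59.75575286112626 [[548.9573875345218, -62.45378538222758], [602.6090329301305, -35.72432826980753]]
jar [568.09096946 -33.64911084] dot ang [-123.59420642   -3.44046701] [116.40579358 116.55953299]
side capc [565.25200122 -33.87888729] r [21.81082548 22.28470501 21.6208327 ] ang [-95.61973537  25.6690577  146.11926957] [24.38026463 25.6690577  26.11926957]
dots dist 60.323962789057504 exp 59.75575286112626 [[599.666837809537, -36.399144205050334], [549.9347988222737, -2.256725064852958]]
jar [565.0375882  -33.54911031] dot ang [ -4.70491602 115.76356683] [115.29508398 115.76356683]
```

```bash
python3 - <<'E'
from h import *
i=camera_info("scene");j=np.array([566.3,-33.6])
for n,p,z in [("purpleL base",(262,277),0),("purpleL top",(259,229),130),("purpleR base",(333,370),0),("purpleR top",(334,310),130),("tub",(396,295),48),("pump1",(421,245),0),("pump1top",(425,185),184),("shampoo top",(411,150),203),("shamp base",(405,215),0),("bag top",(275,372),155),("red",(277,318),45),("blue",(340,245),45)]:
    q=onz(i,p,z); print(n,q[:2].round(),np.linalg.norm(q[:2]-j).round(), np.degrees(np.arctan2(*(q[:2]-j)[::-1])).round())
s=get_state();R=s['orientation']
jt=np.array([566.3,-33.6,260]);print(R.T@(jt-s['tcp_pos']))
E
```

```text
purpleL base [442. -53.] 126.0 -171.0
purpleL top [439. -48.] 128.0 -174.0
purpleR base [ 721. -178.] 212.0 -43.0
purpleR top [ 707. -161.] 190.0 -42.0
tub [742.  22.] 184.0 17.0
pump1 [688. 278.] 335.0 69.0
pump1top [683. 249.] 306.0 68.0
shampoo top [591. 364.] 399.0 87.0
shamp base [591. 384.] 419.0 87.0
bag top [ 721. -335.] 339.0 -63.0
red [ 583. -169.] 136.0 -83.0
blue [552. 105.] 139.0 96.0
[ 544.48354361 -464.98146851  -21.32305826]
```

Only the left purple jar is near (126 mm away), and it sits lower than the gripper body will. I'll move to above the jar.

jog_arm([
  [[0.034,-0.029,-0.003,0,0,0,0.088],[0.068,-0.058,-0.006,0,0,0,0.088],[0.1,-0.085,-0.01,0,0,0,0.088],[0.13,-0.111,-0.015,0,0,0,0.088],[0.16,-0.137,-0.02,0,0,0,0.088],[0.19,-0.162,-0.022,0,0,0,0.088],[0.22,-0.188,-0.022,0,0,0,0.088],[0.25,-0.213,-0.022,0,0,0,0.088]],
], grip_force=25)

```text
time: 0.82
tcp_pos: [336.8, -343.6, 260.9]
orientation: [[0.975, 0.224, 0.0], [0.224, -0.975, -0.0], [0.0, 0.0, -1.0]]
force: [0.9, -0.6, -0.1]
opening: 0.998
```

jog_arm([
  [[0.03,-0.026,0,0,0,0,0.088],[0.06,-0.052,0,0,0,0,0.088],[0.09,-0.077,0,0,0,0,0.088],[0.12,-0.103,0,0,0,0,0.088],[0.15,-0.128,0,0,0,0,0.088],[0.18,-0.154,0,0,0,0,0.088],[0.2,-0.172,0,0,0,0,0.088],[0.2,-0.172,0,0,0,0,0.088]],
])

```text
time: 1.48
tcp_pos: [496.4, -126.0, 260.8]
orientation: [[0.972, 0.234, 0.004], [0.234, -0.972, 0.004], [0.005, -0.003, -1.0]]
force: [0.5, -0.0, -0.1]
opening: 0.996
```

```bash
python3 - <<'E'
from h import *
s=get_state();R=s['orientation'];print(s['joints'].round(1),s['tcp_pos'],s['time'],s['force'])
print(R.round(3))
print(R.T@(np.array([566.3,-33.6,260])-s['tcp_pos']))
cv2.imwrite("pics/b_wrist.png",get_image("wrist")[:,:,::-1])
E
```

```text
[ 15.7  29.3 -10.  107.6   6.7  43.5 -74.4] [ 496.36215603 -126.02812957  260.80264571] 1.4833 [ 0.53879138 -0.03417173 -0.08734173]
[[ 0.972  0.234  0.004]
 [ 0.234 -0.972  0.004]
 [ 0.005 -0.003 -1.   ]]
[ 89.63890297 -73.46901707   1.44083316]
```

View pics/b_wrist.png

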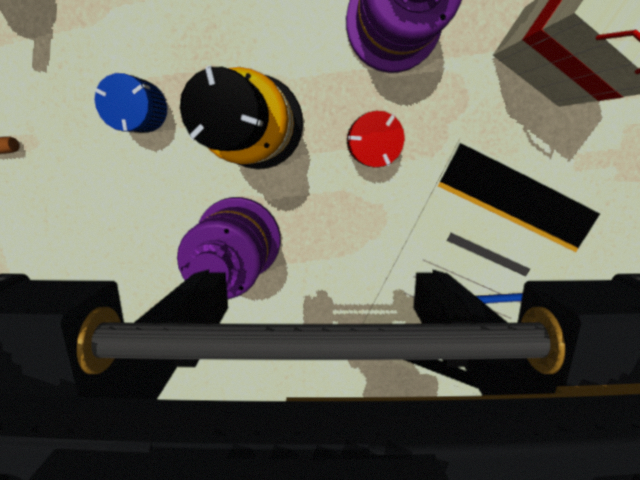

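The wrist view shows the cap with ticks at (211,76), (250,121), (195,131) and its jar beneath. The red and blue caps are separate objects. I'll measure from here as well.

```bash
python3 - <<'E'
from h import *
i=camera_info("wrist");im=get_image("wrist")
x0,y0=170,55
roi=im[y0:160,x0:290].astype(int)
m=((roi.min(2)>150)&(roi.max(2)-roi.min(2)<40)).astype(np.uint8)
hull=np.zeros_like(m);cv2.circle(hull,(222-x0,107-y0),44,1,-1);m&=hull
n,l,st,c=cv2.connectedComponentsWithStats(m)
print([(st[k,4],(c[k]+[x0,y0]).round(1)) for k in range(1,n) if st[k,4]>8])
cv2.imwrite("pics/c_wrist.png",cv2.resize(im[y0:175,x0:310],None,fx=5,fy=5,interpolation=cv2.INTER_CUBIC)[:,:,::-1])
s=get_state();print(s['tcp_pos'],s['orientation'].round(4)[0])
E
```

```text
[(np.int32(46), array([204.6,  72.7])), (np.int32(60), array([243.5, 114.5])), (np.int32(61), array([190.8, 126.8])), (np.int32(15), array([199.6, 144. ]))]
[ 492.51720702 -132.06308592  260.41648826] [ 9.740e-01  2.267e-01 -7.000e-04]
```

View pics/c_wrist.png

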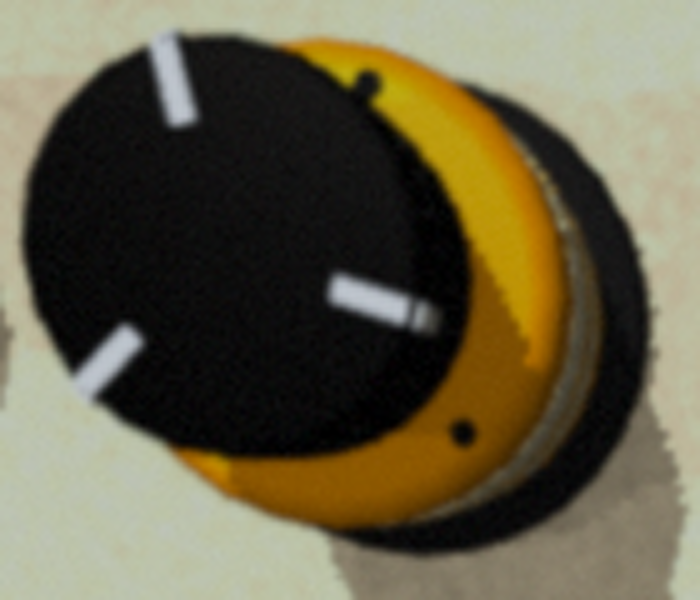

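```bash
python3 - <<'E'
from h import *
get_image("wrist")
s=get_state();i=camera_info("wrist");im=get_image("wrist");s2=get_state();print(s['tcp_pos'],s2['tcp_pos'])
x0,y0=160,45
roi=im[y0:175,x0:310].astype(int)
m=((roi.min(2)>150)&(roi.max(2)-roi.min(2)<40)).astype(np.uint8)
n,l,st,c=cv2.connectedComponentsWithStats(m)
T=[c[k]+[x0,y0] for k in range(1,n) if 35<st[k,4]<80]; print([t.round(1) for t in T])
t=np.array([onz(i,p,155) for p in T])[:,:2]
print(t); c=t.mean(0); v=t-c; print("cap",c,np.linalg.norm(v,axis=1),np.degrees(np.arctan2(v[:,1],v[:,0]))%120)
# dots: small dark blobs on yellow
bl=((roi.max(2)<60)).astype(np.uint8)
n,l,st,cc=cv2.connectedComponentsWithStats(bl)
Dp=[cc[k]+[x0,y0] for k in range(1,n) if 8<st[k,4]<60]
d=np.array([[243.8,71.8],[262.4,141.6]]) ; print("dark blobs",Dp)
d=np.array([onz(i,p,95) for p in d])[:,:2]
mm=d.mean(0);e=d[1]-d[0];nr=np.array([-e[1],e[0]])/np.linalg.norm(e)
j=mm+nr*17.25*np.sign((c-mm)@nr);w=d-j
print("dots d",np.linalg.norm(e),"jar",j,np.degrees(np.arctan2(w[:,1],w[:,0]))%120)
R=s2['orientation'];print(R.T@(np.array([566,-33.6,230])-s2['tcp_pos']))
E
```

```text
[ 491.66712881 -133.62860423  260.40125123] [ 491.31056822 -134.44493569  260.47068272]
[array([163.3,  79.3]), array([236.9, 109.7])]
[[574.30461962  -1.88205744]
 [565.27855053 -56.07082062]]
cap [569.79158507 -28.97643903] [27.46767181 27.46767181] [80.54322437 20.54322437]
dark blobs [array([257.27777778, 137.11111111])]
dots d 59.836453526231736 jar [564.89337684 -39.39905476] [116.19306376 116.12611987]
[ 95.277061   -81.74547618  30.27595665]
```

jog_arm([
  [[0.008,-0.026,0,0,0,6,0.088],[0.016,-0.053,0.005,0,0,12,0.088],[0.024,-0.079,0.01,0,0,18,0.088],[0.03,-0.1,0.02,0,0,24,0.088],[0.036,-0.119,0.03,0,0,29,0.088],[0.036,-0.119,0.03,0,0,32,0.088],[0.036,-0.119,0.03,0,0,32,0.088],[0.036,-0.119,0.03,0,0,32,0.088]],
])

```text
time: 2.35
tcp_pos: [500.4, -10.9, 230.8]
orientation: [[0.945, -0.328, -0.0], [-0.328, -0.945, -0.001], [0.0, 0.001, -1.0]]
force: [-0.6, 0.3, 0.6]
opening: 0.997
```

```bash
cat > meas.py <<'E'
from h import *
def look(name,zt=155,guess=(566,-33.5),save=None):
    s=get_state();i=camera_info(name);im=get_image(name)
    g=proj(i,[[*guess,zt]])[0]
    sc=np.linalg.norm(proj(i,[[guess[0]+32,guess[1],zt]])[0]-g)
    mask=np.zeros(im.shape[:2],np.uint8);cv2.circle(mask,tuple(int(round(a)) for a in g),int(sc),1,-1)
    a=im.astype(int)
    m=((a.min(2)>125)&(a.max(2)-a.min(2)<45)).astype(np.uint8)&mask
    n,l,st,c=cv2.connectedComponentsWithStats(m)
    print("g",g,sc,[(st[k,4],c[k].round(1)) for k in range(1,n) if st[k,4]>3])
    if save:
        x,y=[int(v) for v in g]; h=int(sc*2)
        cr=im[max(0,y-h):y+h,max(0,x-h):x+h,::-1]; f=560/max(cr.shape); cv2.imwrite(save,cv2.resize(cr,None,fx=f,fy=f,interpolation=cv2.INTER_CUBIC)); print("crop org",max(0,x-h),max(0,y-h),"f",f)
    return s,i,im
def cap(i,P,zt=155):
    t=np.array([onz(i,p,zt) for p in P])[:,:2];c=t.mean(0);v=t-c
    print("cap",c.round(2),np.linalg.norm(v,axis=1).round(1),(np.degrees(np.arctan2(v[:,1],v[:,0]))%120).round(1));return c
def jar(i,P,c):
    d=np.array([onz(i,p,95) for p in P])[:,:2];m=d.mean(0);e=d[1]-d[0];nr=np.array([-e[1],e[0]])/np.linalg.norm(e)
    j=m+nr*17.25*np.sign((c-m)@nr);w=d-j
    print("dots",np.linalg.norm(e),"jar",j.round(2),(np.degrees(np.arctan2(w[:,1],w[:,0]))%120).round(1));return j
E
python3 - <<'E'
from meas import *
for k in range(4): get_image("wrist")
s,i,im=look("wrist",save="pics/d_w.png")
s=get_state();print(s['tcp_pos'],s['joints'].round(1)); i=camera_info("wrist")
cv2.imwrite("pics/d_wfull.png",im[:,:,::-1])
E
```

```text
g [320.24440188 138.27251874] 53.26841187867049 [(np.int32(104), array([295. , 108.8])), (np.int32(216), array([282.2, 162.2])), (np.int32(99), array([356.2, 126.7])), (np.int32(89), array([311.1, 171.4]))]
crop org 214 32 f 2.641509433962264
[500.84510001 -10.27396294 230.99835908] [  -4.5   30.8    0.6  111.7   -0.5   37.4 -112.8]
```

View pics/d_w.png

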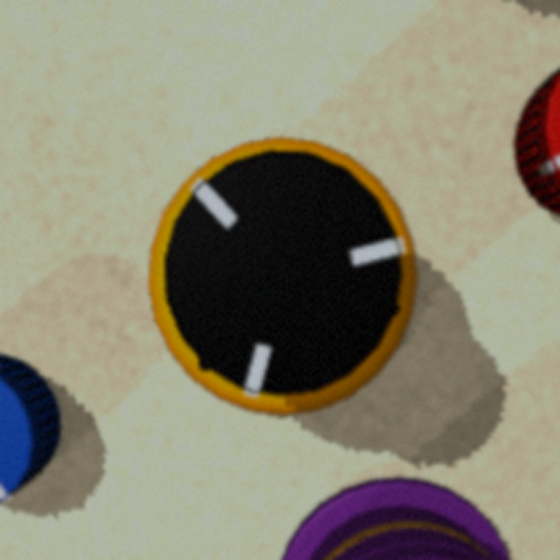

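The crop is almost straight down on the cap, with ticks at px (295,109), (356,127), (311,171). One more point: clockwise turning lowers j7 (now -113), so I should start about 40° further counter-clockwise.

```bash
python3 - <<'E'
from meas import *
i=camera_info("wrist");s=get_state()
c=cap(i,[(295,108.8),(356.2,126.7),(311.1,171.4)])
# outer tick ends
g=[(194,183),(402,245),(250,393)]
cap(i,[(214+x/2.6415,32+y/2.6415) for x,y in g])
R=s['orientation']
for c in [(566,-33.4)]: print(R.T@(np.array([*c,0])-s['tcp_pos']), np.degrees(np.arctan2(R[1,0],R[0,0])))
E
```

```text
cap [567.2  -33.96] [23.1 23.1 23.1] [25.1 25.2 25. ]
cap [567.07 -33.92] [29.6 29.6 29.3] [25.3 24.7 25.1]
[ 68.98361001   0.46764544 231.04384722] -19.143895440718662
```

jog_arm([
  [[0.015,0,0,0,0,-6,0.088],[0.03,0,0.005,0,0,-12,0.088],[0.045,0,0.01,0,0,-18,0.088],[0.06,0.0005,0.015,0,0,-24,0.088],[0.07,0.0005,0.02,0,0,-30,0.088],[0.07,0.0005,0.03,0,0,-36,0.088],[0.07,0.0005,0.04,0,0,-40,0.088],[0.07,0.0005,0.04,0,0,-40,0.088]],
])

```text
time: 3.27
tcp_pos: [565.6, -33.4, 189.1]
orientation: [[0.934, 0.358, -0.003], [0.358, -0.934, 0.0], [-0.003, -0.001, -1.0]]
force: [-0.0, -0.5, -0.3]
opening: 0.995
```

```bash
python3 - <<'E'
from meas import *
cv2.imwrite("pics/e_side.png",get_image("side")[120:300,220:460][:,:,::-1].repeat(3,0).repeat(3,1))
for k in range(3): im=get_image("wrist")
cv2.imwrite("pics/e_w.png",im[:,:,::-1])
s=get_state();R=s['orientation'];print(s['tcp_pos'],s['joints'].round(1)); 
print(R.T@(np.array([566.8,-33.7,124])-s['tcp_pos']))
E
```

```text
[567.09492005 -32.68550479 191.37585745] [  5.1  38.8 -10.9 102.6  10.8  39.6 -80.9]
[-0.69845241  0.80435172 67.37571912]
```

View pics/e_w.png

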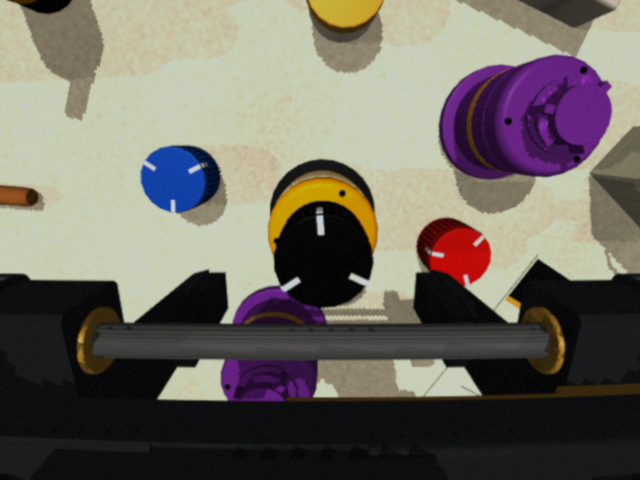

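View pics/e_side.png

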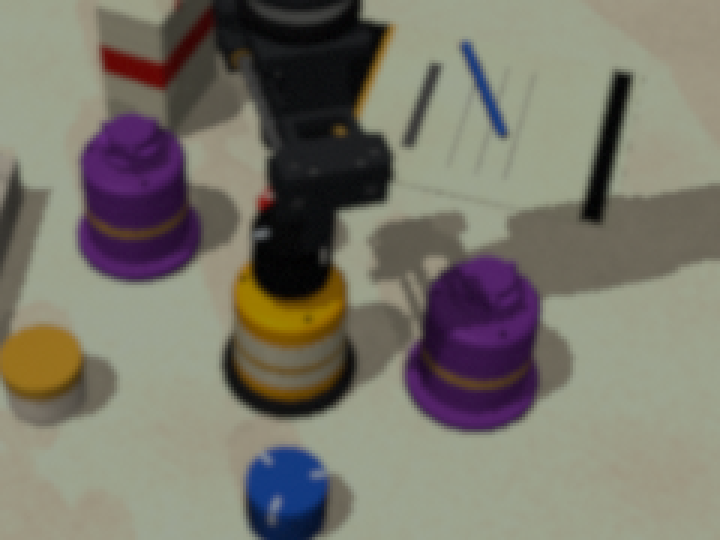

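The wrist picture shows the cap (x about 323 px) centred between the fingers (mid about 322), and the side picture shows a clear way down. Next I'll descend.

jog_arm([
  [[0,0,0.012,0,0,0,0.088],[0,0,0.024,0,0,0,0.088],[0,0,0.036,0,0,0,0.088],[0,0,0.048,0,0,0,0.088],[0,0,0.058,0,0,0,0.088],[0,0,0.067,0,0,0,0.088],[0,0,0.067,0,0,0,0.088],[0,0,0.067,0,0,0,0.088]],
])

```text
time: 4.13
tcp_pos: [566.7, -32.4, 123.7]
orientation: [[0.934, 0.357, -0.0], [0.357, -0.934, -0.0], [-0.0, 0.0, -1.0]]
force: [-0.1, -0.3, 1.2]
opening: 0.998
```

jog_arm([
  [[0,0,0,0,0,0,0.088],[0,0,0,0,0,0,0.088],[0,0,0,0,0,0,0.08],[0,0,0,0,0,0,0.072],[0,0,0,0,0,0,0.066],[0,0,0,0,0,0,0.062],[0,0,0,0,0,0,0.055],[0,0,0,0,0,0,0.05]],
], grip_force=15)

```text
time: 4.8
tcp_pos: [567.1, -32.9, 123.9]
orientation: [[0.934, 0.357, 0.001], [0.357, -0.934, -0.001], [0.0, 0.001, -1.0]]
force: [0.8, -0.1, 1.7]
opening: 0.653
```

```bash
python3 - <<'E'
from meas import *
s=get_state();print(s['tcp_pos'],s['joints'].round(1),s['opening']*88.1,s['force'],s['torque'])
cv2.imwrite("pics/f_w.png",get_image("wrist")[:,:,::-1])
E
```

```text
[567.09017668 -32.93853818 123.9195856 ] [  4.1  44.5  -9.2 105.4  12.7  31.  -82.5] 57.55960873459633 [ 0.78559598 -0.13810546  1.70876566] [-0.25565598 -0.09717571  0.0323717 ]
```

View pics/f_w.png

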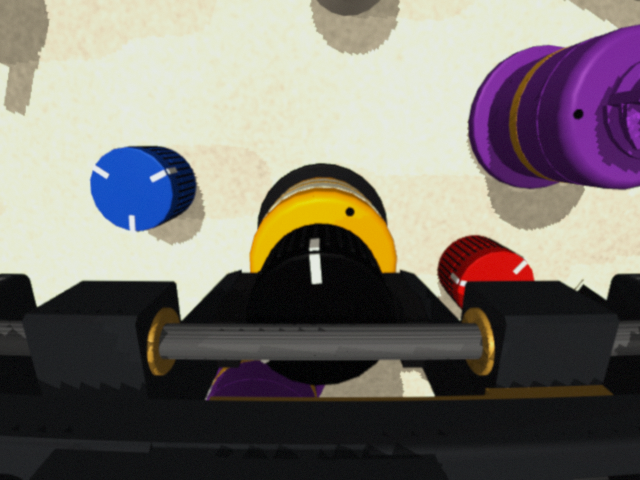

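The cap is held (opening 57.6 mm, forces small), and its front tick is at (316,262). Next I'll turn back 44° (tool rz negative).

jog_arm([
  [[0,0,0,0,0,-6,0.05],[0,0,0,0,0,-12,0.05],[0,0,0,0,0,-18,0.05],[0,0,0,0,0,-24,0.05],[0,0,0,0,0,-30,0.05],[0,0,0,0,0,-36,0.05],[0,0,0,0,0,-42,0.05],[0,0,0,0,0,-44,0.05]],
])

```text
time: 5.52
tcp_pos: [566.7, -33.4, 123.5]
orientation: [[0.421, 0.907, -0.0], [0.907, -0.421, -0.001], [-0.001, -0.0, -1.0]]
force: [0.7, -2.0, -1.4]
opening: 0.652
```

```bash
python3 - <<'E'
from meas import *
cv2.imwrite("pics/g_w.png",get_image("wrist")[:,:,::-1])
s=get_state();R=s['orientation'];print(s['tcp_pos'],s['joints'].round(1),s['opening']*88.1,s['force'],s['torque'],np.degrees(np.arctan2(R[1,0],R[0,0])))
E
```

```text
[566.74525461 -33.31966719 123.51066188] [ 11.1  45.6 -21.2 105.1  27.3  34.4 -52.2] 57.35398664594298 [ 0.51804382 -1.70797    -1.23679844] [-0.49796956 -0.25511554 -0.03860022] 65.02078624936208
```

View pics/g_w.png

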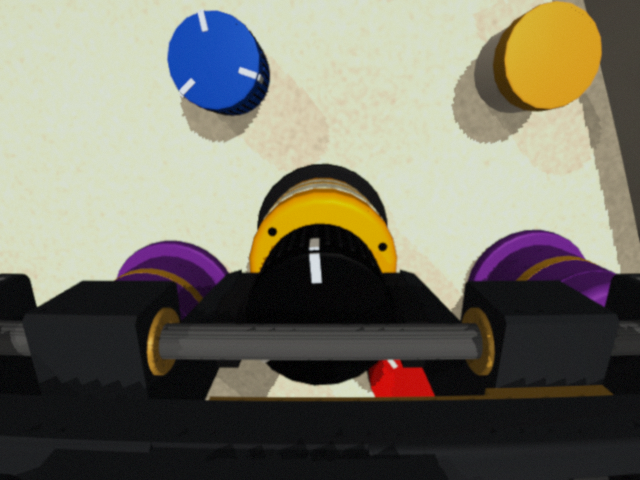

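The tick stayed at (316,262) in the tool view, so the cap turned with the gripper to about 73°. I'll let go and watch it drop.

jog_arm([
  [[0,0,0,0,0,-44,0.058],[0,0,0,0,0,0,0.062],[0,0,0,0,0,0,0.068],[0,0,0,0,0,0,0.075],[0,0,0,0,0,0,0.08],[0,0,0,0,0,0,0.08],[0,0,0,0,0,0,0.08],[0,0,0,0,0,0,0.08]],
])

```text
time: 6.23
tcp_pos: [566.8, -32.4, 123.7]
orientation: [[0.423, 0.906, 0.0], [0.906, -0.423, 0.0], [0.0, 0.0, -1.0]]
force: [0.2, -0.2, 0.7]
opening: 0.907
```

```bash
python3 - <<'E'
from meas import *
cv2.imwrite("pics/h_w.png",get_image("wrist")[:,:,::-1])
im=get_image("scene");cv2.imwrite("pics/h_s.png",cv2.resize(im[200:320,250:370],None,fx=5,fy=5,interpolation=cv2.INTER_CUBIC)[:,:,::-1])
s=get_state();R=s['orientation'];print(s['tcp_pos'],s['joints'].round(1),s['opening']*88.1,s['force'],s['torque'],np.degrees(np.arctan2(R[1,0],R[0,0])))
E
```

```text
[566.76447885 -32.45366659 123.70591224] [ 11.   45.6 -21.3 105.1  27.3  34.4 -52.3] 79.75968532815982 [ 0.63733376 -0.88611075  0.75613293] [-0.06552139 -0.03951514 -0.00634748] 64.94946451013045
```

View pics/h_w.png

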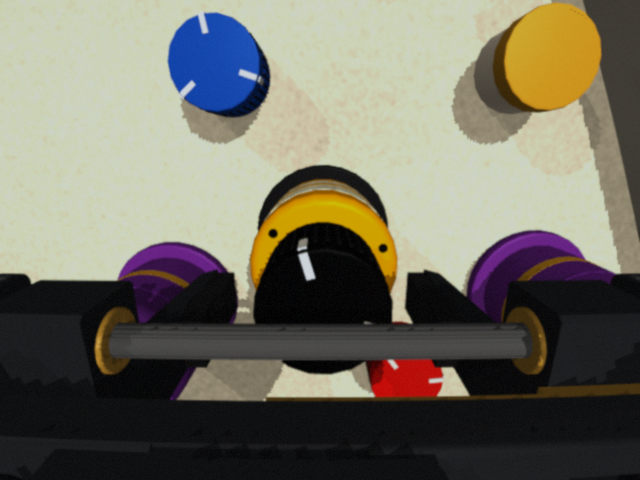

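View pics/h_s.png

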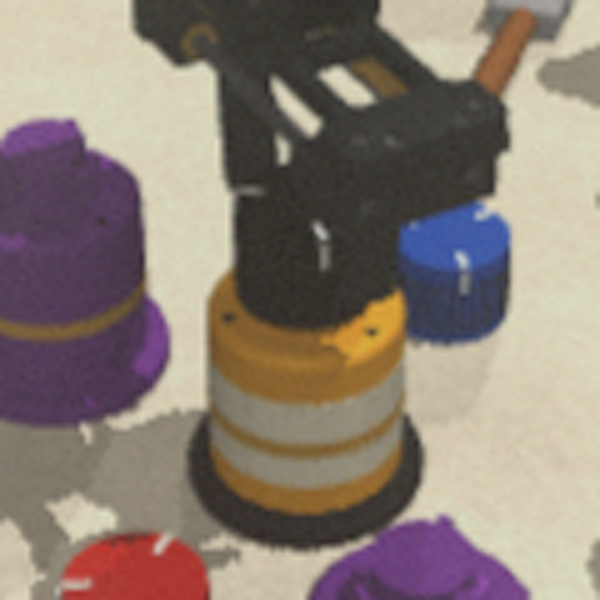

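The wrist view shows the cap apparent width shrank from 147 to 137 px, which matches a 9 mm drop. Its tick is now at (305,262), so it went about 8–10° further, because my first row wrongly repeated the turn. That leaves it at about 81°, still in the window. I'll lower the gripper and grip again.

jog_arm([
  [[0,0.0,0.003,0,0,0,0.08],[0,0,0.006,0,0,0,0.08],[0,0,0.007,0,0,0,0.08],[0,0,0.007,0,0,0,0.072],[0,0,0.007,0,0,0,0.066],[0,0,0.007,0,0,0,0.062],[0,0,0.007,0,0,0,0.055],[0,0,0.007,0,0,0,0.05]],
], grip_force=15)

```text
time: 7.0
tcp_pos: [567.2, -32.5, 116.9]
orientation: [[0.424, 0.906, 0.001], [0.906, -0.424, -0.0], [0.0, 0.001, -1.0]]
force: [0.2, -0.5, -0.5]
opening: 0.655
```

```bash
python3 - <<'E'
from meas import *
cv2.imwrite("pics/i_w.png",get_image("wrist")[:,:,::-1])
s=get_state();R=s['orientation'];print(s['tcp_pos'],s['opening']*88.1,s['force'],s['torque'],np.degrees(np.arctan2(R[1,0],R[0,0])))
E
```

```text
[567.14145244 -32.52261571 116.87859626] 57.231693464019834 [ 0.46396668 -0.50712841 -0.37883847] [-0.07502609 -0.22460981  0.0204938 ] 64.9377878547655
```

View pics/i_w.png

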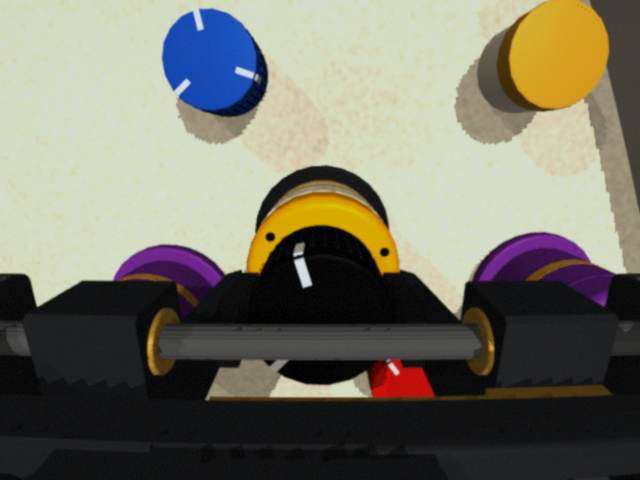

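Gripped again (tick at (302,268)). Next I'll screw clockwise, following the sink.

jog_arm([
  [[0,0,0,0,0,6,0.05],[0,0,0,0,0,12,0.05],[0,0,0,0,0,18,0.05],[0,0,0,0,0,24,0.05],[0,0,0,0,0,30,0.05],[0,0,0.0003,0,0,36,0.05],[0,0,0.0006,0,0,42,0.05],[0,0,0.001,0,0,46,0.05]],
])

```text
time: 7.72
tcp_pos: [567.9, -32.6, 116.3]
orientation: [[0.947, 0.32, 0.003], [0.32, -0.947, -0.0], [0.002, 0.001, -1.0]]
force: [0.2, -1.5, 3.4]
opening: 0.653
```

```bash
python3 - <<'E'
from meas import *
cv2.imwrite("pics/j_w.png",get_image("wrist")[:,:,::-1])
s=get_state();R=s['orientation'];print(s['tcp_pos'],s['joints'].round(1),s['opening']*88.1,s['force'],s['torque'],np.degrees(np.arctan2(R[1,0],R[0,0])))
E
```

```text
[567.8821282  -32.60336627 116.27236791] [  3.6  45.2  -8.4 105.7  12.1  29.8 -84.4] 57.4136054240265 [ 2.07345373 -1.10746882  1.91399811] [-0.14404198 -0.2823889  -0.09115837] 18.55452488435729
```

View pics/j_w.png

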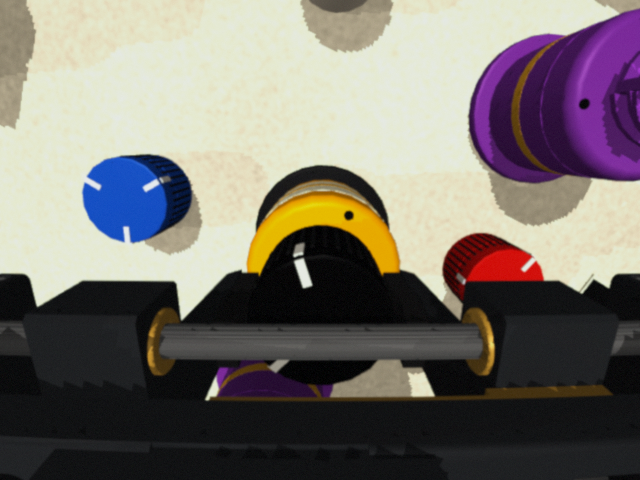

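The tick still sits at (302,268), so the cap turned with no slip. About 37° is left. I'll go slightly past that, so the stop makes the grip slip.

jog_arm([
  [[0,0,0.0003,0,0,6,0.05],[0,0,0.0007,0,0,12,0.05],[0,0,0.001,0,0,18,0.05],[0,0,0.0014,0,0,24,0.05],[0,0,0.0017,0,0,30,0.05],[0,0,0.002,0,0,34,0.05],[0,0,0.002,0,0,37,0.05],[0,0,0.002,0,0,39,0.05]],
])

```text
time: 8.43
tcp_pos: [568.7, -33.7, 114.4]
orientation: [[0.939, -0.344, 0.004], [-0.344, -0.939, -0.002], [0.005, 0.0, -1.0]]
force: [2.6, -4.6, 1.6]
opening: 0.653
```

```bash
python3 - <<'E'
from meas import *
cv2.imwrite("pics/k_w.png",get_image("wrist")[:,:,::-1])
s=get_state();R=s['orientation'];print(s['tcp_pos'],s['joints'].round(1),s['opening']*88.1,s['force'],s['torque'],np.degrees(np.arctan2(R[1,0],R[0,0])))
E
```

```text
[568.71026201 -33.69221974 114.35996338] [  -2.2   45.4    1.6  106.    -2.2   28.4 -109.4] 57.40809498983271 [ 3.6739496  -3.13578638  2.63459815] [-0.70999107 -0.7679059   0.21181368] -20.188387606916198
```

View pics/k_w.png

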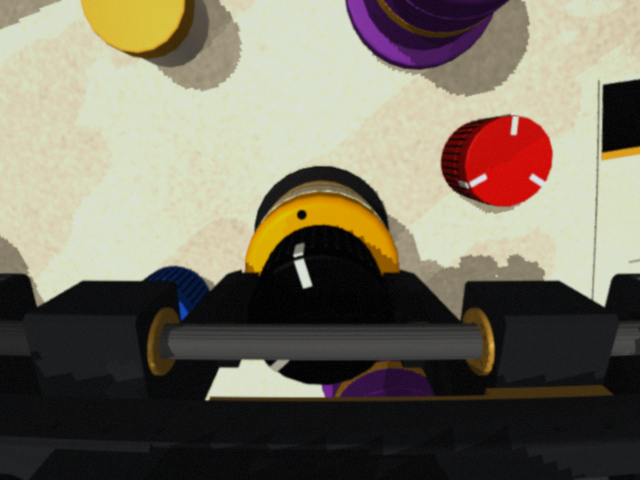

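The tick (302,268) now lines up with the dot at (302,214). I'll press on 6° to confirm the stop.

jog_arm([
  [[-0.0005,0,0,0,0,2,0.05],[-0.001,0,0,0,0,3,0.05],[-0.001,0,0,0,0,4,0.05],[-0.001,0,0,0,0,5,0.05],[-0.001,0,0,0,0,6,0.05],[-0.001,0,0,0,0,6,0.05],[-0.001,0,0,0,0,6,0.05],[-0.001,0,0,0,0,6,0.05]],
])

```text
time: 9.15
tcp_pos: [566.7, -32.9, 114.2]
orientation: [[0.899, -0.439, 0.002], [-0.439, -0.899, -0.001], [0.002, 0.0, -1.0]]
force: [3.3, -4.7, 5.6]
opening: 0.655
```

```bash
python3 - <<'E'
from meas import *
cv2.imwrite("pics/l_w.png",get_image("wrist")[150:400,180:460][:,:,::-1].repeat(2,0).repeat(2,1))
s=get_state();R=s['orientation'];print(s['tcp_pos'],s['joints'].round(1),s['opening']*88.1,s['force'],s['torque'],np.degrees(np.arctan2(R[1,0],R[0,0])))
E
```

```text
[566.66251685 -32.87402932 114.2192613 ] [  -3.2   45.4    3.   106.3   -4.4   28.3 -113.1] 57.56823988805089 [ 2.87317792 -4.62276141  5.17922338] [-0.91860753 -0.56241618  0.5475717 ] -26.030434627087203
```

View pics/l_w.png

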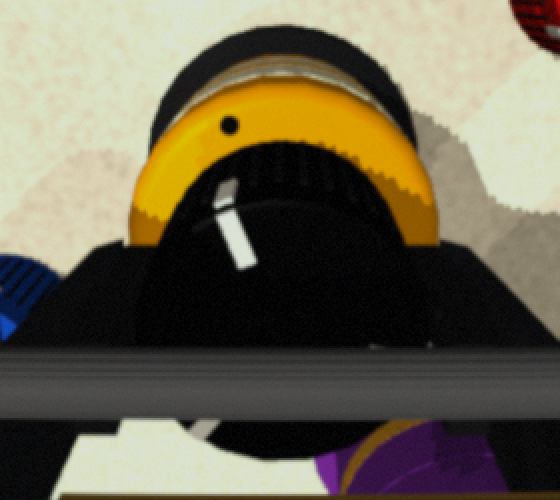

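The torque rose to 0.55 N m and the tick slipped back relative to the gripper, pointing at the dot, so the stop is reached. I'll let go and back away straight up.

jog_arm([
  [[0,0,0,0,0,0,0.058],[0,0,0,0,0,0,0.062],[0,0,0,0,0,0,0.068],[0,0,0,0,0,0,0.076],[0,0,0,0,0,0,0.084],[0,0,0,0,0,0,0.088],[0,0,0,0,0,0,0.088],[0,0,-0.005,0,0,0,0.088]],
])

```text
time: 9.87
tcp_pos: [565.0, -31.9, 118.0]
orientation: [[0.898, -0.439, -0.002], [-0.439, -0.898, 0.0], [-0.002, 0.001, -1.0]]
force: [-0.0, 0.1, 0.1]
opening: 1.0
```

jog_arm([
  [[0,0,-0.01,0,0,0,0.088],[0,0,-0.025,0,0,0,0.088],[0,0,-0.045,0,0,0,0.088],[0,0,-0.07,0,0,0,0.088],[-0.02,0,-0.1,0,0,0,0.088],[-0.04,0,-0.115,0,0,0,0.088],[-0.06,0,-0.115,0,0,0,0.088],[-0.07,0,-0.115,0,0,0,0.088]],
])

```text
time: 10.53
tcp_pos: [501.5, -0.3, 235.8]
orientation: [[0.899, -0.439, 0.002], [-0.439, -0.899, 0.001], [0.001, -0.002, -1.0]]
force: [0.2, 0.1, -0.3]
opening: 0.999
```

```bash
python3 - <<'E'
from meas import *
for k in range(8): get_image("wrist")
s,i,im=look("wrist",zt=143,save="pics/m_w.png")
for n in ("scene","side"): look(n,zt=143,save=f"pics/m_{n}.png")
s=get_state();print(s['time'],s['tcp_pos'],s['force'])
E
```

```text
g [321.16274739 137.50239746] 49.74786800149674 [(np.int32(83), array([307.8, 102.9])), (np.int32(76), array([354.3, 139.7])), (np.int32(77), array([301.3, 163.2]))]
crop org 222 38 f 2.8282828282828283
g [310.57805504 240.93466355] 14.073607302332118 [(np.int32(135), array([311.4, 231.7])), (np.int32(6), array([301. , 242.5])), (np.int32(7), array([319.7, 244.7]))]
crop org 282 212 f 10.0
g [316.8800824  199.60225379] 15.278841564387314 []
crop org 286 169 f 9.333333333333334
11.0833 [503.23974759  -1.66704117 233.48060354] [ 0.11592027 -0.52611255  0.31022717]
```

View pics/m_w.png

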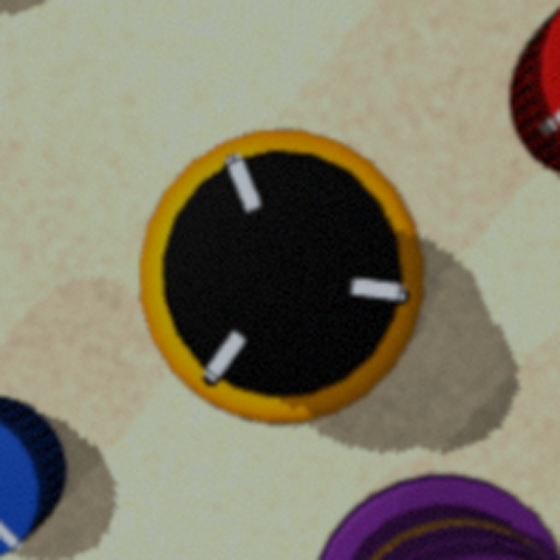

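View pics/m_scene.png

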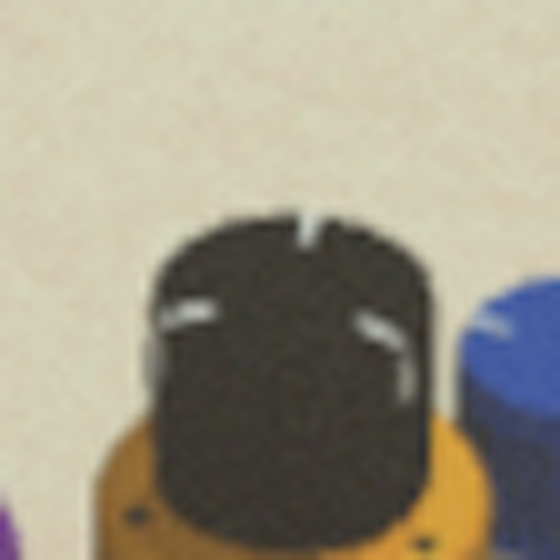

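View pics/m_side.png

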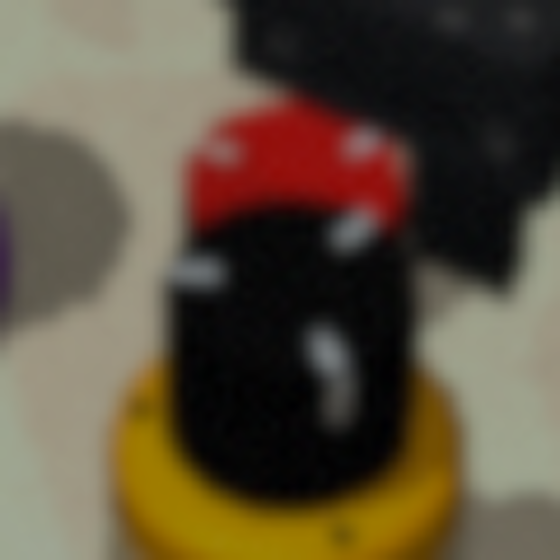

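The ticks sit over the dots in both fixed views. I'll check this with numbers, height included.

```bash
python3 - <<'E'
from meas import *
i=camera_info("wrist");cap(i,[(307.8,102.9),(354.3,139.7),(301.3,163.2)],143)
S=[(282+x/10,212+y/10) for x,y in [(309,230),(190,314),(380,330)]]
D=[(286+x/9.333,169+y/9.333) for x,y in [(353,232),(198,271),(322,350)]]
a=camera_info("scene");b=camera_info("side")
cap(a,S,143);cap(b,D,143)
def tri(p,q):
    A=[]
    M=[]
    for i,u in ((a,p),(b,q)):
        c,d=ray(i,u);d/=np.linalg.norm(d);P=np.eye(3)-np.outer(d,d);A.append(P);M.append(P@c)
    return np.linalg.solve(A[0]+A[1],M[0]+M[1])
# tops: match by angle
print([tri(p,q).round(1) for p,q in ((S[1],D[0]),(S[2],D[1]),(S[0],D[2]))])
S0=[(256+x/7,220+y/6.6) for x,y in [(360,66),(462,113),(337,138)]];D0=[(262+x/7,175+y/6.6) for x,y in [(444,168),(316,152),(402,87)]]
print("before",[tri(p,q).round(1) for p,q in zip(S0,D0)])
E
```

```text
cap [566.61 -33.77] [22.8 22.7 22.9] [116.7 117.2 117.2]
cap [567.48 -33.04] [21.9 22.3 22.1] [116.9 116.9 117.9]
cap [565.43 -34.11] [21.5 21.2 21.2] [115.4 116.  114.9]
[array([554. , -51.5, 142.7]), array([588. , -34.3, 143.3]), array([557.1, -14.1, 143.4])]
before [array([547.9, -20.5, 155.9]), array([586. , -23.4, 155.3]), array([564.1, -54.7, 155.1])]
```

The cap top triangulates to 143.1 mm (home is 143.0). Tick angles are about 116.6° against dots at about 116.0°, and the centre is on the jar axis within calibration. I'll hand it in.

```bash
python3 -c "
from plant import *
print(hand_in()); print(get_state()['time'])"
```

```text
the job is handed in; nothing more can be done
None
the job is handed in; nothing more can be done
```

The cap is screwed fully home on the yellow jar, and I handed the job in at about 11 s of the 45 s allowed. The hand-in gives no verdict, so what follows rests on my own checks.

**What I did:** I gripped the perched cap, turned it back about 44° and let go, and it dropped into the thread. I then gripped it 7 mm lower and screwed it clockwise about 85–90° to the stop. There the torque rose to 0.55 N m and the grip began to slip. I released it and backed away upwards.

**Last checks:**

| Check | Measured | Expected at home |
|---|---|---|
| Cap top height, two views | about 143.1 mm (155.4 mm at the start) | 143.0 mm |
| Tick angle (modulo 120°), three cameras | 115–118° | dots at 115–116.5° |
| Cap centre to jar axis | within about 1–2 mm, the calibration error | under 4 mm |

The gripper was open and clear, with no meaningful contact force. I did not re-measure the bystanders; the arm recorded no contact with them.

**One slip:** in the release call I repeated the turn in its first row by mistake, which took the cap about 8–10° further back, to roughly 81–83°. That was still inside the 53–93° drop window. I judged the drop from the cap's smaller apparent width in the wrist picture (147 to 137 px), and the later screwing agreed with it.

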